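# Set the thumbwheel code of a lockbox

## Robot

A 7-joint arm with a two-finger parallel gripper is mounted at the origin on a cart in front of the work surface, level with it; the furniture and walls round the work are solid. World frame = base frame: x ahead of the robot, y to its left, z up, the work surface at z = 0. Lengths are in m, angles in rad, forces in N, time in s.
With the tool pointing down it reaches from about 0.35 to 0.9 m from the base axis. Payload 8.1 kg.
Tool frame: the origin (TCP) lies midway between the tips of the shut fingers; the grasp point (between the pads) lies 19 mm behind it; z points along the fingers, y is the direction in which the jaws open and shut (so a half turn about z gives the same grasp; the last joint's range is limited). The gripper opens to 92 mm and grips with 3 to 60 N. Pads are 19 mm wide; open, the fingers measure 130 mm over their backs; the gripper's body (75 mm by 190 mm) begins 47 mm behind the grasp point.
Start: joints at [1.235, 0.434, 0.025, 1.573, -0.012, 1.134, -0.075], TCP at [0.144, -0.608, 0.227] pointing down, gripper open.
Joint ranges: [-2.62, 2.62], [-0.44, 2.09], [-1.27, 1.32], [0.08, 2.57], [-1.32, 4.46], [0.12, 2], [-2.74, 2.74]. Speed limits (rad/s): [2.22, 2.22, 3.01, 3.01, 3.14, 3.14, 3.14].

## Interface

Orientations are given as a rotation vector (axis times angle).
In Python, from cell import arm gives the robot as it stands. The module is installed in compiled form; this text tells all that it offers.
- The arm moves only by the tool jog_arm, never from a script. Its argument "increments" is a list of rows, each an object with "slide": the shift along the tool's x, y, z in mm, a list of three; "roll": the turn about the tool's z in rad; "gripper": the opening, from 0 (shut) to 1 (fully open). In form: [{"slide": [x, y, z], "roll": roll, "gripper": gripper}, ...]. A call has exactly 10 rows; each row is the pose to reach, as a shift and turn from the pose commanded when the call began, along the tool's axes at that moment; what a row does not reach only later rows make up. A row lasts 1/12 s, in which the tool goes at most 41.7 mm and 7.16 degrees, less where a joint would pass 70% of its speed; a pose out of reach is approached as far as the arm can. A call with a gripper value outside its range is refused whole. The fingers move at their own pace and stop on an object; "newtons" is the grip in N (left out, the last holds). Time passes only in rows, so rows that repeat a pose let the fingers close, or fill a call up. It gives the time, the measured TCP pose, the force and the opening at its end, in the units of the state.
- arm.observe(): the state, without advancing time (a new reading comes with each control period).
- arm.get_image(name): name is "scene" or "top" or "wrist"; returns a dict with "frame" (400x640x3 uint8, blue, green, red), "depth" (400x640 float32, m along the optical axis (not along the pixel's ray), 0 where there is no reading), "intrinsics" (3x3 intrinsics, pixels), "R" (3x3) and "t" (3): a world point X has camera coordinates R X + t; the wrist camera has in their place "hand_eye" (4x4, takes a point from camera to tool coordinates, whose origin is the TCP and whose axes are the flange's). Camera axes: x right, y down, z forward; pixel columns grow to the right and rows downward; lengths in m; the calibration is good to about 2 mm. A picture is of the moment at which its call begins: read the wrist's pose just before it.
- arm.sign_off(): hands the job in, once; it reports no verdict.
The state is a dict: "clock": time; "joints": joint angles; "dq": joint speeds; "joint_efforts": joint torques, N m; "position": TCP position; "ee_rot": TCP orientation; "force": force on the tool from outside, world axes, zero at the start; "ft_torque": the same for the moment, N m; "width": opening from 0.0 (shut) to 1.0 (fully open).
Only numpy, scipy, OpenCV 4.12 (cv2) and the standard library are available. Lean on these libraries where they do the work, as an engineer would, in place of code of your own. Each camera call takes 0.05 s, during which the arm holds its last target.

## Task

Set the code on the grey lockbox: roll the left thumbwheel to number 2 and the right thumbwheel to number 3, so that each wheel's thumb bar stands straight above the row with that many dots (dots count 1 to 4 from the robot's side to the far side). The middle wheel is already right: leave it as you find it.

Things in the scene. Friction and masses are not known exactly. Their poses are not given: they have to be found in the camera images.
- lockbox: Grey lockbox fixed to the bench, 154 x 264 mm (x, y), 62 high. Origin: centre of underside; z up, x away from the robot, y to its left (turned up to 20 degrees). Three black thumbwheels (64 mm across, 20 wide, 20 out of the top), axles along y, roll toward (-x) or away (+x) against about 2 N at the bar and stay put. Rows of 1, 2, 3, 4 black dots beside each at x = -38, -13.5, 13.5, 38 mm.
- left_bar (a point): Centre of the left wheel's thumb bar: dark steel cylinder, 16 mm diameter, 26 long, along lockbox y, on a 5 mm stem. In the lockbox frame, rolled by a (-45 to 45 degrees): x = 60 sin a, y = +70, z = 50 + 60 cos a mm (axle at z = 50). Number 2 is x = -13.5, z = 108.5. Starts leaning away from the robot.
- middle_bar (a point): Centre of the middle wheel's thumb bar: dark steel cylinder, 16 mm diameter, 26 long, along lockbox y, on a 5 mm stem. In the lockbox frame, rolled by a (-45 to 45 degrees): x = 60 sin a, y = 0, z = 50 + 60 cos a mm (axle at z = 50). Leave this one as it is; it may start anywhere.
- right_bar (a point): Centre of the right wheel's thumb bar: dark steel cylinder, 16 mm diameter, 26 long, along lockbox y, on a 5 mm stem. In the lockbox frame, rolled by a (-45 to 45 degrees): x = 60 sin a, y = -70, z = 50 + 60 cos a mm (axle at z = 50). Number 3 is x = 13.5, z = 108.5. Starts leaning toward the robot.

How it is judged:
By the outcome, as a careful person would: the job done as asked, in the order asked, and still so for the second after the job is handed in, with the robot touching nothing.
It also fails if it takes over 38 s, if anything falls off the work surface, if the arm or the gripper's body presses on something with over 40 N, if the wrist force passes 120 N, or if a joint passes its speed limit or range.

## Working session

There is one attempt and no reset: what is moved stays moved. The work goes in short steps, Python scripts to look and compute and a tool call to move; the robot and the scene stay as the last step left them, time stands still between calls to the robot, and variables do not carry over. Pictures are saved under pics/ and viewed, and the job is handed in when it is done.

Besides the shell and the picture viewer there is one more tool, called as name(argument=value, ...), one argument or row to a line, values as JSON. jog_arm: Moves the arm, as the interface text tells. Its arguments: {"type":"object","properties":{"increments":{"type":"array"},"newtons":{"type":"number"}},"required":["increments"]}

```bash
mkdir -p pics; python3 - <<'E'
from cell import arm
import cv2
s=arm.observe(); print({k:s[k] for k in('clock','position','ee_rot','force','width')})
for n in('scene','top'):
    d=arm.get_image(n); cv2.imwrite(f'pics/{n}0.png',d['frame']); print(n,d['intrinsics'].tolist(),d['R'].round(3).tolist(),d['t'].round(3).tolist())
E
```

```text
{'clock': 0.0, 'position': array([ 0.14403018, -0.60765667,  0.22593187]), 'ee_rot': array([-3.11880324e+00, -3.64589674e-01,  4.88892060e-04]), 'force': array([ 4.43137219e-04,  5.35003615e-01, -1.11146812e+00]), 'width': 1.000662961927913}
scene [[393.18907506279544, 0.0, 325.4737423071055], [0.0, 393.18907506279544, 202.35533833522015], [0.0, 0.0, 1.0]] [[0.804, -0.594, -0.013], [-0.286, -0.367, -0.885], [0.521, 0.716, -0.465]] [-0.441, 0.248, 0.575]
top [[477.2924799418926, 0.0, 316.8418550137224], [0.0, 477.2924799418926, 198.49107131380842], [0.0, 0.0, 1.0]] [[-0.042, -0.999, 0.002], [-0.974, 0.041, -0.222], [0.222, -0.011, -0.975]] [0.048, 0.567, 0.823]
```

View pics/scene0.png

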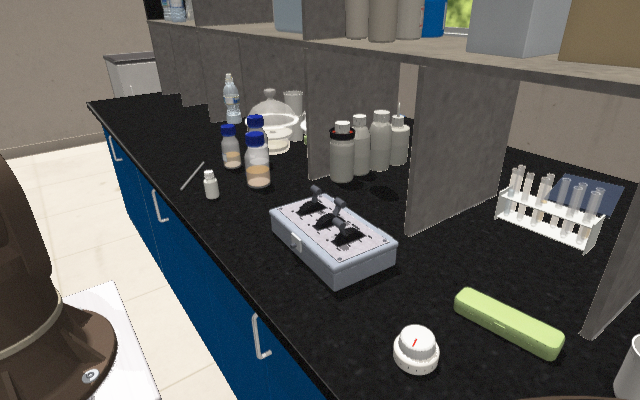

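View pics/top0.png

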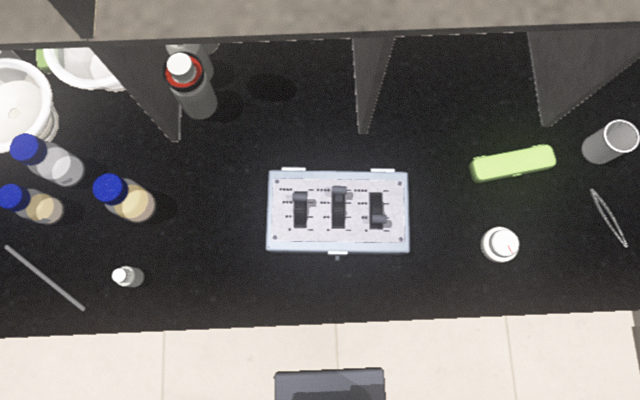

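```bash
cat > h.py <<'E'
import numpy as np, cv2
def rays(d,uv,z):
    uv=np.atleast_2d(uv).astype(float); K=np.array(d['intrinsics']);R=np.array(d['R']);t=np.array(d['t'])
    c=-R.T@t; v=np.c_[uv,np.ones(len(uv))]@np.linalg.inv(K).T@R
    s=(z-c[2])/v[:,2]; return c+v*s[:,None]
def cloud(d):
    K=np.array(d['intrinsics']);R=np.array(d['R']);t=np.array(d['t']); D=d['depth']
    v,u=np.indices(D.shape); p=np.stack([(u-K[0,2])/K[0,0]*D,(v-K[1,2])/K[1,1]*D,D],-1)
    return (p-t)@R
def proj(d,X):
    K=np.array(d['intrinsics']);c=np.atleast_2d(X)@np.array(d['R']).T+np.array(d['t']); p=c@K.T; return p[:,:2]/p[:,2:]
E
python3 - <<'E'
from cell import arm
from h import *
d=arm.get_image('top'); P=cloud(d); f=d['frame']
m=((P[...,2]>.052)&(P[...,2]<.075)&(d['depth']>0)).astype(np.uint8)
m[:150]=0;m[270:]=0;m[:,:255]=0;m[:,425:]=0
m=cv2.morphologyEx(m,cv2.MORPH_OPEN,np.ones((3,3)))
cs,_=cv2.findContours(m,cv2.RETR_EXTERNAL,cv2.CHAIN_APPROX_NONE); c=max(cs,key=cv2.contourArea)
X=rays(d,c[:,0,:],.062)[:,:2]
r=cv2.minAreaRect((X*1000).astype(np.float32)); print(r)
print('medz',np.median(P[...,2][m>0]))
q=P[(P[...,2]>.095)&(P[...,2]<.125)&(P[...,0]>.3)&(P[...,0]<.75)&(abs(P[...,1]+.1)<.2)]
print(len(q),q.mean(0))
cv2.imwrite('pics/crop.png',cv2.resize(f[160:265,255:420],None,fx=4.8,fy=4.8,interpolation=cv2.INTER_CUBIC))
s=arm.get_image('scene'); cv2.imwrite('pics/crops.png',cv2.resize(s['frame'][175:295,255:405],None,fx=4.9,fy=4.9,interpolation=cv2.INTER_CUBIC))
# divider front edge/low points nearby
B=P[(P[...,2]>.15)&(P[...,0]>.2)]; 
for y0 in np.arange(-.4,.3,.05):
    b=B[abs(B[:,1]-y0)<.025]; print(round(y0,2), b[:,0].min().round(3) if len(b) else None, end=' ')
E
```

```text
((545.30615234375, -12.396331787109375), (262.43994140625, 162.8304443359375), 86.22193145751953)
medz 0.06179314311964522
483 [ 0.58207563 -0.02442561  0.11077544]
-0.4 0.711 -0.35 0.711 -0.3 0.711 -0.25 0.711 -0.2 0.711 -0.15 0.711 -0.1 0.711 -0.05 0.711 -0.0 0.711 0.05 0.372 0.1 0.711 0.15 0.711 0.2 0.711 0.25 0.711
```

View pics/crop.png

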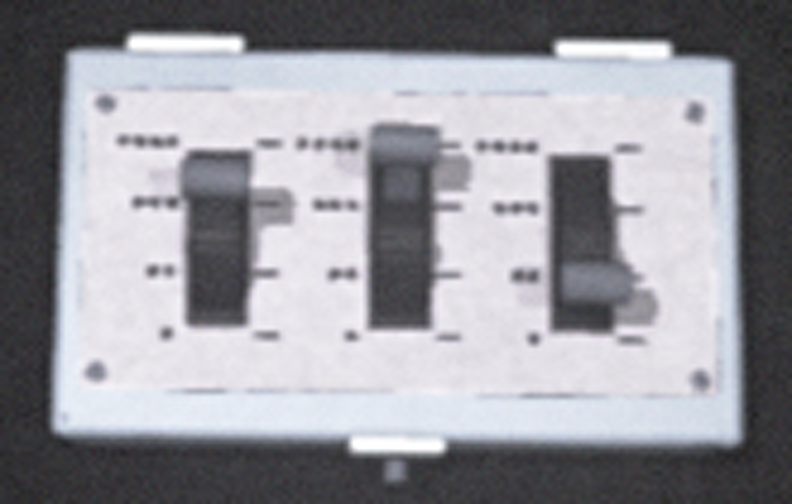

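View pics/crops.png

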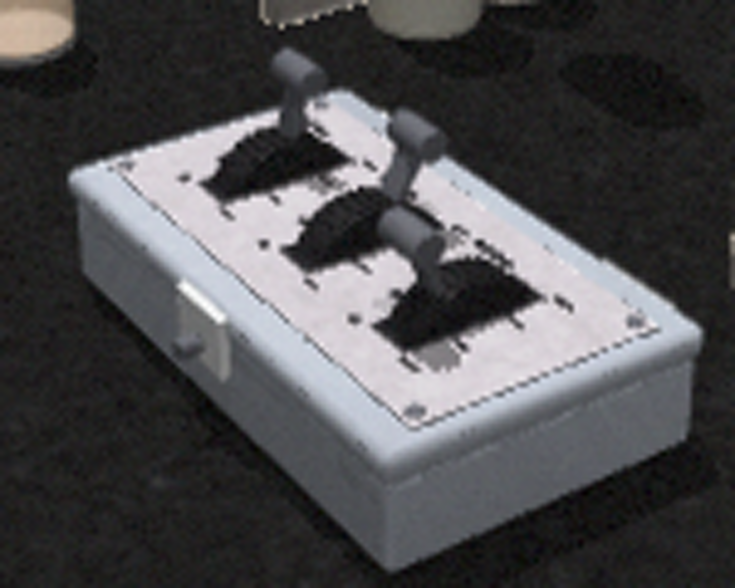

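```bash
python3 - <<'E'
from cell import arm
from h import *
d=arm.get_image('top'); P=cloud(d)
uv=(np.array([(106,103),(694,112),(701,380),(95,371)])+.5)/4.8-.5+[255,160]
X=rays(d,uv,.062); print(X.round(4)); c=X.mean(0)
uv2=(np.array([(183,142),(530,148),(165,333),(533,338),(348,336)])+.5)/4.8-.5+[255,160]
a=X[1]-X[0]+X[2]-X[3]; b=X[0]-X[3]+X[1]-X[2]
yaw1=np.arctan2(-(-a)[0],(-a)[1]); yaw2=np.arctan2(b[1],b[0]); print('c',c,'yaw',np.degrees([yaw1,yaw2]))
yaw=yaw1; R=np.array([[np.cos(yaw),-np.sin(yaw)],[np.sin(yaw),np.cos(yaw)]])
D=rays(d,uv2,.062)[:,:2]; print('dots',((D-c[:2])@R*1000).round(1))
np.savez('box.npz',c=c[:2],yaw=yaw)
m=(P[...,2]>.087)&(P[...,2]<.13)&(P[...,0]>.45)&(P[...,0]<.65)&(abs(P[...,1]+.012)<.13)
n,l,st,ce=cv2.connectedComponentsWithStats(m.astype(np.uint8))
for i in range(1,n):
    if st[i,4]<30: continue
    q=P[l==i]; L=(q[:,:2]-c[:2])@R*1000; z=q[:,2]
    top=z>z.max()-.006
    print(st[i],ce[i],'mean',L.mean(0).round(1),L.min(0).round(1),L.max(0).round(1),'zmax',z.max().round(4),np.percentile(z,95).round(4),'topx',np.median(L[top],axis=0).round(1))
    # ray method: iterate a
    zz=.105
    for _ in range(6):
        Y=rays(d,ce[i],zz+.004)[0]; lx=((Y[:2]-c[:2])@R)[0]; zz=.05+np.sqrt(.06**2-min(lx**2,.002))
    print(' ray x',lx*1000,'a',np.degrees(np.arcsin(lx/.06)))
E
```

```text
[[ 0.6054  0.0981  0.062 ]
 [ 0.5922 -0.1315  0.062 ]
 [ 0.4869 -0.1257  0.062 ]
 [ 0.5     0.1048  0.062 ]]
c [ 0.54612238 -0.01358463  0.062     ] yaw [-3.28361772 -3.40066071]
dots [[ 37.6  84.3]
 [ 37.2 -50.9]
 [-37.8  89.3]
 [-37.5 -51.4]
 [-37.9  19.3]]
[332 186  15  13 153] [338.66666667 190.95424837] mean [24.8  0.4] [ 16.  -12.4] [33.8 12.4] zmax 0.1129 0.1116 topx [27.1 -0. ]
 ray x 23.963460790559022 a 23.540113291868725
[292 193  15  11 146] [299.05479452 197.48630137] mean [10.4 70.2] [ 4.6 57.8] [18.8 82.8] zmax 0.1199 0.1176 topx [12.  70.1]
 ray x 10.088933987715524 a 9.68020958742793
[371 214  16  10 131] [378.32824427 218.46564885] mean [-24.6 -68.7] [-31.6 -82.1] [-16.1 -56.3] zmax 0.115 0.1136 topx [-24.2 -69.7]
 ray x -24.349531498075944 a -23.94286913118128
```

```bash
cat >> h.py <<'E'
from scipy.spatial.transform import Rotation as Ro
b_=np.load('box.npz'); C=b_['c'];YAW=float(b_['yaw']); RB=Ro.from_euler('z',YAW).as_matrix()
def W(x,y,z): # mm lockbox -> world m
    return RB@np.array([x,y,z])/1000+[C[0],C[1],0]
def plan(s,tcp):
    T=Ro.from_rotvec(s['ee_rot']); A=T.as_matrix()
    sl=A.T@(np.array(tcp)-s['position'])*1000
    yt=RB[:,0]; l=A.T@yt; roll=np.arctan2(-l[0],l[1])
    return sl.round(1),round(float(roll),4)
E
python3 - <<'E'
from cell import arm
from h import *
d=arm.get_image('top')
print('div',rays(d,[(363,133),(178,140),(545,125)],0).round(3),rays(d,[(363,133)],.1))
s=arm.observe()
for n,p in(('hover',W(11,70,170)),('grip',W(11,70,90))): print(n,p,plan(s,p))
print(s['clock'])
P=cloud(d);q=P[(P[...,0]>.62)&(P[...,0]<.75)&(abs(P[...,1])<.15)&(P[...,2]>.03)]
for y0 in np.arange(-.15,.15,.03):
    b=q[abs(q[:,1]-y0)<.015]; print(round(y0,2), b[:,0].min().round(3) if len(b) else None, b[:,2].max().round(2) if len(b) else None)
E
```

```text
div [[ 0.717 -0.077  0.   ]
 [ 0.718  0.303  0.   ]
 [ 0.719 -0.455  0.   ]] [[ 0.67989812 -0.06538823  0.1       ]]
hover [0.56111383 0.05567038 0.17      ] (array([ 558.8, -549.6,   56.7]), -1.2808)
grip [0.56111383 0.05567038 0.09      ] (array([ 558.8, -549.6,  136.7]), -1.2808)
0.3
-0.15 0.711 0.39
-0.12 0.62 0.39
-0.09 0.621 0.39
-0.06 0.62 0.39
-0.03 0.62 0.39
0.0 0.62 0.39
0.03 0.62 0.39
0.06 0.62 0.39
0.09 0.621 0.39
0.12 0.621 0.39
```

jog_arm(
  increments=[
    {"slide": [28,-27,0],"roll": -0.07,"gripper": 0.6},
    {"slide": [56,-55,0],"roll": -0.15,"gripper": 0.6},
    {"slide": [84,-82,0],"roll": -0.22,"gripper": 0.6},
    {"slide": [112,-110,0],"roll": -0.3,"gripper": 0.6},
    {"slide": [140,-137,0],"roll": -0.37,"gripper": 0.6},
    {"slide": [168,-165,0],"roll": -0.44,"gripper": 0.6},
    {"slide": [196,-192,0],"roll": -0.5,"gripper": 0.6},
    {"slide": [224,-220,0],"roll": -0.57,"gripper": 0.6},
    {"slide": [252,-247,0],"roll": -0.64,"gripper": 0.6},
    {"slide": [280,-275,0],"roll": -0.7,"gripper": 0.6},
  ],
)

```text
clock: 1.13
position: [0.3538, -0.2744, 0.227]
ee_rot: [2.803, 1.417, 0.0]
force: [0.5, 0.2, 0.2]
width: 0.6
```

```bash
python3 - <<'E'
from cell import arm
from h import *
s=arm.observe(); print(s['clock'],s['position'],s['joints'].round(2),s['width'],plan(s,W(11,70,170)))
E
```

```text
1.1333 [ 0.35382674 -0.27444297  0.2270265 ] [ 0.81  0.17 -0.31  1.96  0.06  1.02 -0.16] 0.5997881640458221 (array([388.7, -28.9,  56.9]), -0.5775)
```

jog_arm(
  increments=[
    {"slide": [39,-3,0],"roll": -0.06,"gripper": 0.6},
    {"slide": [78,-6,0],"roll": -0.12,"gripper": 0.6},
    {"slide": [117,-9,0],"roll": -0.18,"gripper": 0.6},
    {"slide": [156,-12,0],"roll": -0.24,"gripper": 0.6},
    {"slide": [195,-15,0],"roll": -0.3,"gripper": 0.6},
    {"slide": [234,-18,10],"roll": -0.36,"gripper": 0.6},
    {"slide": [273,-21,20],"roll": -0.42,"gripper": 0.6},
    {"slide": [312,-24,30],"roll": -0.48,"gripper": 0.6},
    {"slide": [351,-26,40],"roll": -0.54,"gripper": 0.6},
    {"slide": [388,-28,50],"roll": -0.57,"gripper": 0.6},
  ],
)

```text
clock: 1.97
position: [0.5627, 0.0542, 0.1762]
ee_rot: [2.292, 2.148, 0.0]
force: [-0.0, -0.8, -0.5]
width: 0.6
```

```bash
python3 - <<'E'
from cell import arm
from h import *
s=arm.observe(); print(s['clock'],s['position'],s['joints'].round(2),s['width'],plan(s,W(11,70,90)))
d=arm.get_image('wrist'); cv2.imwrite('pics/w1.png',d['frame']); print(d['hand_eye'].round(4))
E
```

```text
1.9667 [0.56273677 0.054249   0.1762367 ] [ 0.21  0.45 -0.56  1.75  0.27  1.02 -0.51] 0.5996229026392201 (array([ 1.3, -1.7, 86.2]), -0.0075)
[[ 7.000e-04 -9.529e-01 -3.032e-01  8.160e-02]
 [ 1.000e+00  8.000e-04 -4.000e-04 -2.000e-04]
 [ 6.000e-04 -3.032e-01  9.529e-01 -1.583e-01]
 [ 0.000e+00  0.000e+00  0.000e+00  1.000e+00]]
```

View pics/w1.png

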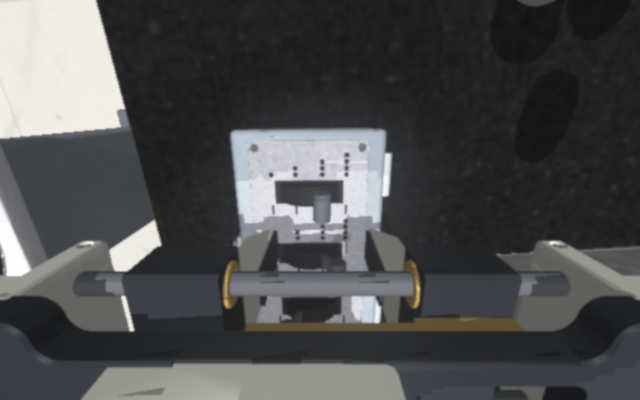

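jog_arm(
  increments=[
    {"slide": [1,-2,15],"roll": -0.007,"gripper": 0.6},
    {"slide": [1,-2,32],"roll": -0.007,"gripper": 0.6},
    {"slide": [1,-2,50],"roll": -0.007,"gripper": 0.6},
    {"slide": [1,-2,65],"roll": -0.007,"gripper": 0.6},
    {"slide": [1,-2,78],"roll": -0.007,"gripper": 0.6},
    {"slide": [1,-2,86],"roll": -0.007,"gripper": 0.6},
    {"slide": [1,-2,86],"roll": -0.007,"gripper": 0.4},
    {"slide": [1,-2,86],"roll": -0.007,"gripper": 0.1},
    {"slide": [1,-2,86],"roll": -0.007,"gripper": 0.1},
    {"slide": [1,-2,86],"roll": -0.007,"gripper": 0.1},
  ],
  newtons=10,
)

```text
clock: 2.85
position: [0.5605, 0.0536, 0.0917]
ee_rot: [2.288, 2.152, 0.002]
force: [0.6, -0.9, 1.0]
width: 0.356
```

```bash
cat > st.py <<'E'
from cell import arm
from h import *
import sys
s=arm.observe(); print(s['clock'],s['position'].round(4),s['force'].round(1),round(s['width'],3))
L=RB.T@(s['position']-[C[0],C[1],0])*1000; print('lockbox TCP',L.round(1))
if len(sys.argv)>1: print(plan(s,W(*map(float,sys.argv[1:4]))))
E
python3 st.py -13.5 70 89.5
```

```text
2.85 [0.5605 0.0536 0.0917] [ 0.6 -0.9  1. ] 0.356
lockbox TCP [10.5 67.9 91.7]
(array([  2. , -24.1,   2.1]), -0.0038)
```

jog_arm(
  increments=[
    {"slide": [0,0,0],"roll": 0,"gripper": 0.05},
    {"slide": [0,0,0],"roll": 0,"gripper": 0.05},
    {"slide": [0,0,0],"roll": 0,"gripper": 0.05},
    {"slide": [0,0,0],"roll": 0,"gripper": 0.05},
    {"slide": [0,0,0],"roll": 0,"gripper": 0.05},
    {"slide": [0,0,0],"roll": 0,"gripper": 0.05},
    {"slide": [0,0,0],"roll": 0,"gripper": 0.05},
    {"slide": [0,0,0],"roll": 0,"gripper": 0.05},
    {"slide": [0,0,0],"roll": 0,"gripper": 0.05},
    {"slide": [0,0,0],"roll": 0,"gripper": 0.05},
  ],
)

```text
clock: 3.68
position: [0.5608, 0.0535, 0.0914]
ee_rot: [2.288, 2.151, 0.002]
force: [2.2, -0.2, 6.2]
width: 0.173
```

```bash
python3 st.py -13.5 70 89.5
```

```text
3.6833 [0.5608 0.0535 0.0914] [ 2.2 -0.2  6.2] 0.173
lockbox TCP [10.9 67.8 91.4]
(array([  2.1, -24.4,   1.9]), -0.004)
```

jog_arm(
  increments=[
    {"slide": [0,-3,0],"roll": 0,"gripper": 0.05},
    {"slide": [0,-6,-0.5],"roll": 0,"gripper": 0.05},
    {"slide": [0,-9,-0.5],"roll": 0,"gripper": 0.05},
    {"slide": [0,-12,-0.5],"roll": 0,"gripper": 0.05},
    {"slide": [0,-15,0],"roll": 0,"gripper": 0.05},
    {"slide": [0,-18,0],"roll": 0,"gripper": 0.05},
    {"slide": [0,-21,0.5],"roll": 0,"gripper": 0.05},
    {"slide": [0,-24.5,0.5],"roll": 0,"gripper": 0.05},
    {"slide": [0,-24.5,0.5],"roll": 0,"gripper": 0.05},
    {"slide": [0,-24.5,0.5],"roll": 0,"gripper": 0.05},
  ],
)

```text
clock: 4.52
position: [0.5339, 0.0551, 0.0897]
ee_rot: [-2.287, -2.152, 0.003]
force: [-0.1, 2.4, 0.9]
width: 0.171
```

```bash
python3 st.py -13.5 70 89.5
```

```text
4.5167 [0.5339 0.0551 0.0897] [-0.1  2.4  0.9] 0.171
lockbox TCP [-16.1  67.8  89.7]
(array([2.2, 2.6, 0.2]), -0.0033)
```

jog_arm(
  increments=[
    {"slide": [0,1,0],"roll": 0,"gripper": 0.05},
    {"slide": [0,2.5,0],"roll": 0,"gripper": 0.05},
    {"slide": [0,2.5,0],"roll": 0,"gripper": 0.05},
    {"slide": [0,2.5,0],"roll": 0,"gripper": 0.05},
    {"slide": [0,2.5,0],"roll": 0,"gripper": 0.05},
    {"slide": [0,2.5,0],"roll": 0,"gripper": 0.05},
    {"slide": [0,2.5,0],"roll": 0,"gripper": 0.05},
    {"slide": [0,2.5,0],"roll": 0,"gripper": 0.05},
    {"slide": [0,2.5,0],"roll": 0,"gripper": 0.05},
    {"slide": [0,2.5,0],"roll": 0,"gripper": 0.05},
  ],
)

```text
clock: 5.35
position: [0.5366, 0.055, 0.0901]
ee_rot: [-2.287, -2.152, 0.004]
force: [-4.0, 1.8, 6.9]
width: 0.169
```

```bash
python3 st.py -13.5 70 89.5;  python3 - <<'E'
from cell import arm
import cv2
d=arm.get_image('scene'); cv2.imwrite('pics/s2.png',d['frame'])
E
```

```text
5.35 [0.5366 0.055  0.0901] [-4.   1.8  6.9] 0.169
lockbox TCP [-13.5  67.9  90.1]
(array([ 2.1, -0. ,  0.6]), -0.0033)
```

View pics/s2.png

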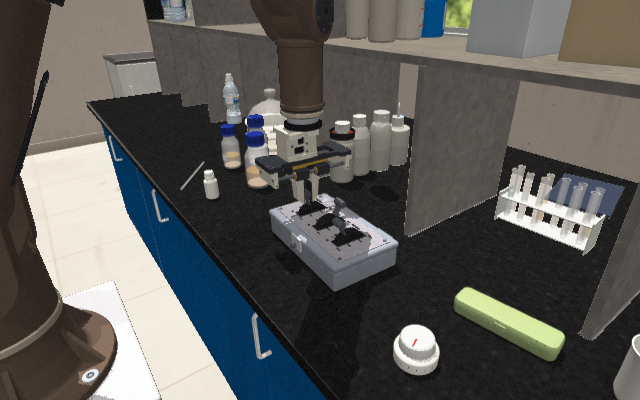

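jog_arm(
  increments=[
    {"slide": [0,0,0],"roll": 0,"gripper": 0.6},
    {"slide": [0,0,0],"roll": 0,"gripper": 0.6},
    {"slide": [0,0,0],"roll": 0,"gripper": 0.6},
    {"slide": [0,0,0],"roll": 0,"gripper": 0.6},
    {"slide": [0,0,0],"roll": 0,"gripper": 0.6},
    {"slide": [0,0,-5],"roll": 0,"gripper": 0.6},
    {"slide": [0,0,-25],"roll": 0,"gripper": 0.6},
    {"slide": [0,0,-50],"roll": 0,"gripper": 0.6},
    {"slide": [0,0,-70],"roll": 0,"gripper": 0.6},
    {"slide": [0,0,-80],"roll": 0,"gripper": 0.6},
  ],
)

```text
clock: 6.23
position: [0.539, 0.0553, 0.173]
ee_rot: [2.287, 2.151, 0.004]
force: [-0.1, 0.7, 0.1]
width: 0.6
```

```bash
python3 st.py -24.5 -70 170;  python3 - <<'E'
from cell import arm
import cv2
d=arm.get_image('wrist'); cv2.imwrite('pics/w2.png',d['frame'])
E
```

```text
6.2333 [0.539  0.0553 0.173 ] [-0.1  0.7  0.1] 0.6
lockbox TCP [-11.   68.3 173. ]
(array([-138.4,  -13. ,    2.8]), -0.0037)
```

View pics/w2.png

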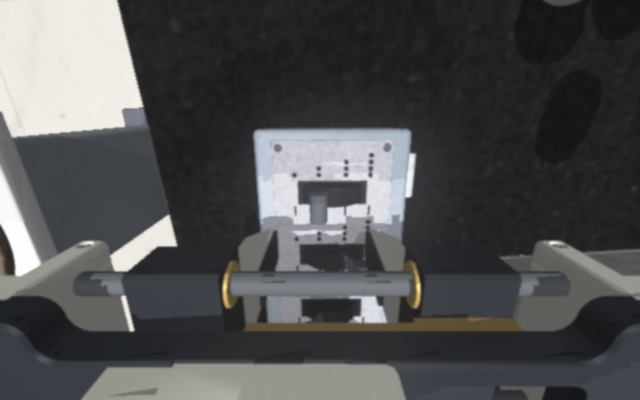

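jog_arm(
  increments=[
    {"slide": [-35,-4,0],"roll": 0,"gripper": 0.6},
    {"slide": [-70,-8,0],"roll": 0,"gripper": 0.6},
    {"slide": [-105,-12,0],"roll": 0,"gripper": 0.6},
    {"slide": [-130,-13,0],"roll": 0,"gripper": 0.6},
    {"slide": [-138,-13,3],"roll": -0.003,"gripper": 0.6},
    {"slide": [-138,-13,3],"roll": -0.003,"gripper": 0.6},
    {"slide": [-138,-13,3],"roll": -0.003,"gripper": 0.6},
    {"slide": [-138,-13,3],"roll": -0.003,"gripper": 0.6},
    {"slide": [-138,-13,3],"roll": -0.003,"gripper": 0.6},
    {"slide": [-138,-13,3],"roll": -0.003,"gripper": 0.6},
  ],
)

```text
clock: 7.12
position: [0.5168, -0.0806, 0.1673]
ee_rot: [-2.282, -2.159, -0.001]
force: [0.4, -0.2, -0.4]
width: 0.601
```

```bash
python3 st.py -24.5 -70 86;  python3 - <<'E'
from cell import arm
import cv2
d=arm.get_image('wrist'); cv2.imwrite('pics/w3.png',d['frame'])
d=arm.get_image('top'); cv2.imwrite('pics/t3.png',d['frame'])
E
```

```text
7.1167 [ 0.5168 -0.0806  0.1673] [ 0.4 -0.2 -0.4] 0.601
lockbox TCP [-25.5 -68.5 167.3]
(array([-1.5,  1. , 81.3]), 0.0016)
```

View pics/w3.png

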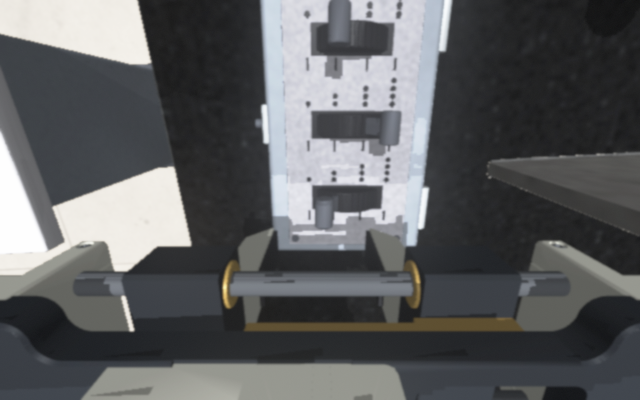

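View pics/t3.png

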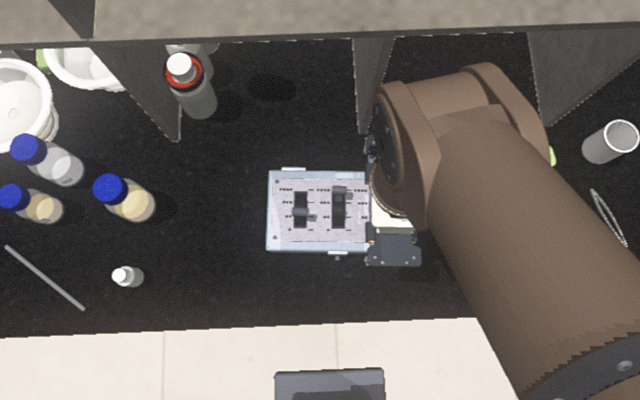

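```bash
cat > bars.py <<'E'
from cell import arm
from h import *
d=arm.get_image('top'); P=cloud(d)
L=np.einsum('...i,ij->...j',P-[C[0],C[1],0],RB)*1000
for n,y in(('left',70),('middle',0),('right',-70)):
    m=(P[...,2]>.087)&(P[...,2]<.13)&(abs(L[...,1]-y)<16)&(abs(L[...,0])<60)
    if m.sum()<60: print(n,'hidden',m.sum()); continue
    v,u=np.nonzero(m); zz=.105
    for _ in range(8):
        Y=rays(d,[u.mean(),v.mean()],zz+.004)[0]; lx=(RB.T@(Y-[C[0],C[1],0]))[0]; zz=.05+np.sqrt(.0036-min(lx**2,.002))
    q=L[m]; mz=q[:,2]>q[:,2].max()-6
    print(n,m.sum(),'cloud mean x',q[:,0].mean().round(1),'topx',np.median(q[mz,0]).round(1),'zmax',q[:,2].max().round(1),'ray x',round(lx*1000,1), 'range',q[:,0].min().round(1),q[:,0].max().round(1))
E
python3 bars.py; python3 - <<'E'
from cell import arm
from h import *
d=arm.get_image('top'); P=cloud(d)
f=P[80:150,375:420]; print(f[...,0].max(), f[::10,::9].round(2).tolist())
E
```

```text
left 138 cloud mean x -14.5 topx -14.7 zmax 119.2 ray x -14.3 range -21.8 -5.8
middle 151 cloud mean x 24.8 topx 27.2 zmax 113.5 ray x 24.0 range 16.1 33.6
right hidden 0
0.8351474494610228 [[[0.72, -0.07, 0.24], [0.83, -0.13, -0.0], [0.83, -0.15, -0.0], [0.83, -0.17, -0.0], [0.83, -0.19, 0.0]], [[0.55, -0.03, 0.54], [0.54, -0.03, 0.57], [0.54, -0.03, 0.58], [0.54, -0.04, 0.58], [0.54, -0.05, 0.57]], [[0.54, -0.02, 0.55], [0.53, -0.03, 0.57], [0.53, -0.03, 0.58], [0.52, -0.04, 0.59], [0.52, -0.05, 0.59]], [[0.54, -0.02, 0.54], [0.52, -0.03, 0.57], [0.52, -0.03, 0.58], [0.51, -0.04, 0.59], [0.51, -0.04, 0.59]], [[0.53, -0.02, 0.54], [0.52, -0.03, 0.56], [0.51, -0.03, 0.58], [0.5, -0.04, 0.6], [0.5, -0.04, 0.6]], [[0.52, -0.03, 0.53], [0.51, -0.03, 0.56], [0.5, -0.03, 0.58], [0.5, -0.04, 0.59], [0.49, -0.04, 0.6]], [[0.52, -0.03, 0.51], [0.51, -0.03, 0.55], [0.5, -0.03, 0.57], [0.49, -0.04, 0.58], [0.49, -0.04, 0.61]]]
```

jog_arm(
  increments=[
    {"slide": [-1.5,1,15],"roll": 0,"gripper": 0.6},
    {"slide": [-1.5,1,32],"roll": 0,"gripper": 0.6},
    {"slide": [-1.5,1,50],"roll": 0,"gripper": 0.6},
    {"slide": [-1.5,1,65],"roll": 0,"gripper": 0.5},
    {"slide": [-1.5,1,76],"roll": 0,"gripper": 0.4},
    {"slide": [-1.5,1,81],"roll": 0,"gripper": 0.3},
    {"slide": [-1.5,1,81],"roll": 0,"gripper": 0.05},
    {"slide": [-1.5,1,81],"roll": 0,"gripper": 0.05},
    {"slide": [-1.5,1,81],"roll": 0,"gripper": 0.05},
    {"slide": [-1.5,1,81],"roll": 0,"gripper": 0.05},
  ],
  newtons=10,
)

```text
clock: 8.15
position: [0.5187, -0.0836, 0.0873]
ee_rot: [2.284, 2.155, 0.003]
force: [2.2, 0.7, 0.7]
width: 0.197
```

jog_arm(
  increments=[
    {"slide": [0,0,0],"roll": 0,"gripper": 0.05},
    {"slide": [0,0,0],"roll": 0,"gripper": 0.05},
    {"slide": [0,0,0],"roll": 0,"gripper": 0.05},
    {"slide": [0,0,0],"roll": 0,"gripper": 0.05},
    {"slide": [0,0,0],"roll": 0,"gripper": 0.05},
    {"slide": [0,0,0],"roll": 0,"gripper": 0.05},
    {"slide": [0,0,0],"roll": 0,"gripper": 0.05},
    {"slide": [0,0,0],"roll": 0,"gripper": 0.05},
    {"slide": [0,0,0],"roll": 0,"gripper": 0.05},
    {"slide": [0,0,0],"roll": 0,"gripper": 0.05},
  ],
)

```text
clock: 8.98
position: [0.5185, -0.0837, 0.087]
ee_rot: [2.284, 2.155, 0.002]
force: [3.8, -0.6, 6.3]
width: 0.196
```

```bash
python3 st.py 13.5 -70 89.5
```

```text
8.9833 [ 0.5185 -0.0837  0.087 ] [ 3.8 -0.6  6.3] 0.196
lockbox TCP [-23.5 -71.5  87. ]
(array([ 1.6, 37.1, -2.4]), -0.0007)
```

jog_arm(
  increments=[
    {"slide": [0,5,-2],"roll": 0,"gripper": 0.05},
    {"slide": [0,10,-3],"roll": 0,"gripper": 0.05},
    {"slide": [0,15,-4],"roll": 0,"gripper": 0.05},
    {"slide": [0,20,-5],"roll": 0,"gripper": 0.05},
    {"slide": [0,25,-5],"roll": 0,"gripper": 0.05},
    {"slide": [0,30,-4.5],"roll": 0,"gripper": 0.05},
    {"slide": [0,34,-4],"roll": 0,"gripper": 0.05},
    {"slide": [0,37,-3.5],"roll": 0,"gripper": 0.05},
    {"slide": [0,37,-3.5],"roll": 0,"gripper": 0.05},
    {"slide": [0,37,-3.5],"roll": 0,"gripper": 0.05},
  ],
)

```text
clock: 9.82
position: [0.5548, -0.0861, 0.0894]
ee_rot: [2.285, 2.156, 0.001]
force: [-0.5, -1.4, -2.6]
width: 0.168
```

```bash
python3 st.py 13.5 -70 89.5
```

```text
9.8167 [ 0.5548 -0.0861  0.0894] [-0.5 -1.4 -2.6] 0.168
lockbox TCP [ 12.8 -71.9  89.4]
(array([ 1.9,  0.7, -0.1]), -0.001)
```

Nudge 0.7 mm, open, rise.

jog_arm(
  increments=[
    {"slide": [0,0.7,0],"roll": 0,"gripper": 0.05},
    {"slide": [0,0.7,0],"roll": 0,"gripper": 0.05},
    {"slide": [0,0.7,0],"roll": 0,"gripper": 0.05},
    {"slide": [0,0.7,0],"roll": 0,"gripper": 0.6},
    {"slide": [0,0.7,0],"roll": 0,"gripper": 0.6},
    {"slide": [0,0.7,0],"roll": 0,"gripper": 0.6},
    {"slide": [0,0.7,0],"roll": 0,"gripper": 0.6},
    {"slide": [0,0.7,0],"roll": 0,"gripper": 0.6},
    {"slide": [0,0.7,-15],"roll": 0,"gripper": 0.6},
    {"slide": [0,0.7,-40],"roll": 0,"gripper": 0.6},
  ],
)

```text
clock: 10.65
position: [0.5534, -0.0858, 0.1281]
ee_rot: [-2.282, -2.154, 0.004]
force: [1.0, 0.4, 0.2]
width: 0.586
```

jog_arm(
  increments=[
    {"slide": [0,0,-30],"roll": 0,"gripper": 0.6},
    {"slide": [0,0,-60],"roll": 0,"gripper": 0.6},
    {"slide": [-30,-20,-70],"roll": 0,"gripper": 0.6},
    {"slide": [-65,-35,-70],"roll": 0,"gripper": 0.6},
    {"slide": [-100,-50,-70],"roll": 0,"gripper": 0.6},
    {"slide": [-135,-65,-70],"roll": 0,"gripper": 0.6},
    {"slide": [-170,-80,-70],"roll": 0,"gripper": 0.6},
    {"slide": [-200,-90,-70],"roll": 0,"gripper": 0.6},
    {"slide": [-220,-100,-70],"roll": 0,"gripper": 0.6},
    {"slide": [-220,-100,-70],"roll": 0,"gripper": 0.6},
  ],
)

```text
clock: 11.48
position: [0.4392, -0.3053, 0.1995]
ee_rot: [2.293, 2.147, -0.004]
force: [-0.5, 0.6, -0.7]
width: 0.602
```

```bash
python3 st.py; python3 bars.py;  python3 - <<'E'
from cell import arm
import cv2
d=arm.get_image('top'); cv2.imwrite('pics/t4.png',cv2.resize(d['frame'][160:265,255:420],None,fx=4.8,fy=4.8,interpolation=cv2.INTER_CUBIC))
E
```

```text
11.4833 [ 0.4392 -0.3053  0.1995] [-0.5  0.6 -0.7] 0.602
lockbox TCP [ -90.  -297.4  199.5]
left 139 cloud mean x -14.5 topx -14.6 zmax 118.0 ray x -14.3 range -21.9 -5.6
middle 150 cloud mean x 24.9 topx 26.9 zmax 114.6 ray x 24.1 range 16.1 33.9
right 151 cloud mean x 10.7 topx 12.0 zmax 118.1 ray x 10.4 range 4.3 19.2
```

View pics/t4.png

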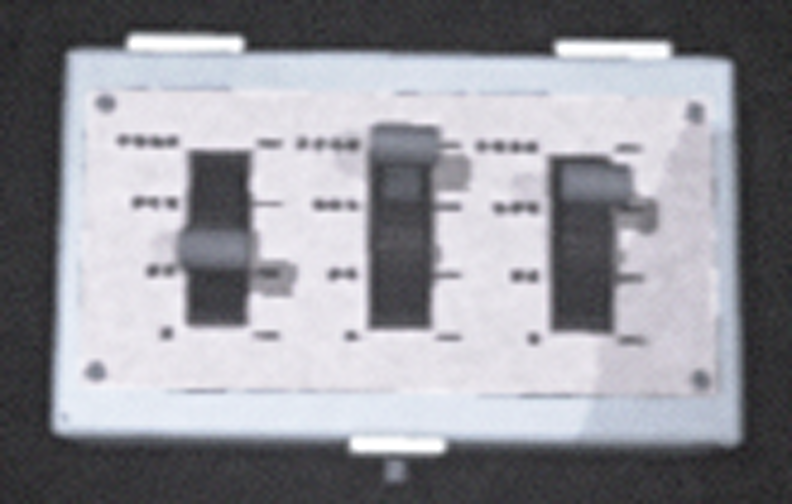

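```bash
python3 st.py 12 -70 170
```

```text
11.5833 [ 0.4421 -0.3004  0.1998] [-0.3  0.2  0.2] 0.598
lockbox TCP [ -87.5 -292.3  199.8]
(array([222.6,  98.8,  29.8]), -0.003)
```

jog_arm(
  increments=[
    {"slide": [30,14,0],"roll": 0,"gripper": 0.6},
    {"slide": [60,28,0],"roll": 0,"gripper": 0.6},
    {"slide": [95,44,0],"roll": 0,"gripper": 0.6},
    {"slide": [130,60,0],"roll": 0,"gripper": 0.6},
    {"slide": [165,75,5],"roll": 0,"gripper": 0.6},
    {"slide": [195,88,15],"roll": 0,"gripper": 0.6},
    {"slide": [215,96,25],"roll": -0.003,"gripper": 0.6},
    {"slide": [222,99,30],"roll": -0.003,"gripper": 0.6},
    {"slide": [222,99,30],"roll": -0.003,"gripper": 0.6},
    {"slide": [222,99,30],"roll": -0.003,"gripper": 0.6},
  ],
)

```text
clock: 12.42
position: [0.5539, -0.0835, 0.1696]
ee_rot: [-2.28, -2.161, 0.001]
force: [0.6, -0.3, -0.4]
width: 0.601
```

```bash
python3 st.py 13.5 -70 89.5;  python3 - <<'E'
from cell import arm
import cv2,numpy as np
s=arm.observe()
d=arm.get_image('wrist'); cv2.imwrite('pics/w5.png',cv2.resize(d['frame'][:250,200:460],None,fx=2.4,fy=2.4))
np.savez('w5.npz',f=d['frame'],D=d['depth'],K=d['intrinsics'],H=d['hand_eye'],p=s['position'],r=s['ee_rot'])
E
```

```text
12.4167 [ 0.5539 -0.0835  0.1696] [ 0.6 -0.3 -0.4] 0.601
lockbox TCP [ 11.8 -69.3 169.6]
(array([-0.7,  1.8, 80.1]), 0.0038)
```

View pics/w5.png

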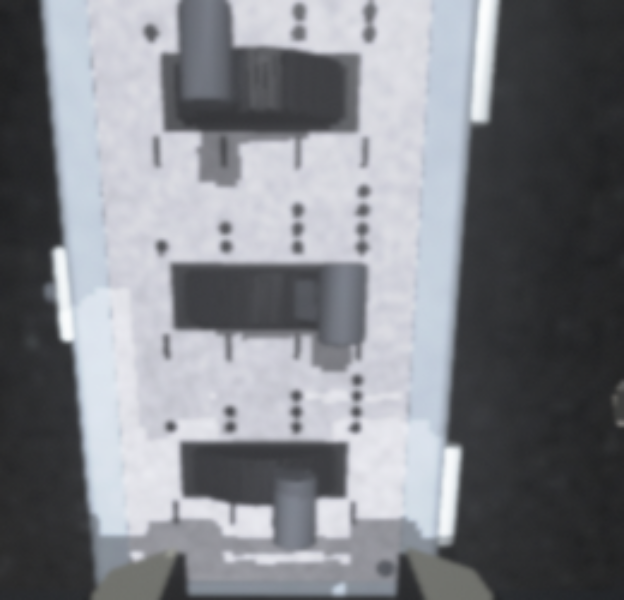

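```bash
python3 - <<'E'
from h import *
w=np.load('w5.npz'); A=Ro.from_rotvec(w['r']).as_matrix(); H=w['H']
Rwc=A@H[:3,:3]; c=A@H[:3,3]+w['p']; d=dict(intrinsics=w['K'],R=Rwc.T,t=-Rwc.T@c)
def loc(pts,z):
    uv=(np.array(pts)+.5)/2.4-.5+[200,0]
    return ((rays(d,uv,z)-[C[0],C[1],0])@RB*1000)
print('dots',loc([(170,427),(230,427),(296,427),(355,427),(161,247),(225,247),(297,247),(362,247),(151,32),(299,32),(369,32)],.062)[:,:2].round(1).tolist())
for n,p in(('left',(205,50)),('mid',(344,305)),('right',(295,510))):
    z=.105
    for _ in range(8):
        X=loc([p],z)[0]; z=.05+np.sqrt(.0036-(X[0]/1000)**2)
    print(n,X.round(1))
E
```

```text
dots [[-38.8, -54.1], [-14.1, -54.0], [13.1, -53.8], [37.4, -53.7], [-38.6, 16.3], [-14.3, 16.4], [13.0, 16.5], [37.7, 16.6], [-38.2, 87.1], [13.2, 87.3], [37.5, 87.4]]
left [-14.2  69.6 108.3]
mid [ 28.4  -2.2 102.9]
right [ 12.6 -72.4 108.7]
```

```bash
python3 - <<'E'
from h import *
from cell import arm
w=np.load('w5.npz'); A=Ro.from_rotvec(w['r']).as_matrix(); H=w['H']
Rwc=A@H[:3,:3]; c=A@H[:3,3]+w['p']; dw=dict(intrinsics=w['K'],R=Rwc.T,t=-Rwc.T@c,depth=w['D'],frame=w['f'])
dt=arm.get_image('top')
dtop=dt
for nm,d in(('wrist',dw),('scene',arm.get_image('scene')),('top',dtop)):
    P=cloud(d); L=(P-[C[0],C[1],0])@RB*1000
    K=np.array(d['intrinsics']); pl=(abs(L[...,0])<60)&(abs(L[...,1])<110)&(L[...,2]>55)&(L[...,2]<67); print(nm,'plate z',np.median(L[pl][:,2]).round(1))
    for n,y in(('left',70),('middle',0),('right',-70)):
        m=(L[...,2]>97)&(L[...,2]<125)&(abs(L[...,1]-y)<16)&(abs(L[...,0])<45)&(d['depth']>0)
        q=L[m]
        if len(q)<30: print(n,len(q)); continue
        # least-squares circle radius 8 in x-z
        from scipy.optimize import least_squares
        f=least_squares(lambda p:np.hypot(q[:,0]-p[0],q[:,2]-p[1])-8,[q[:,0].mean(),q[:,2].max()-8],loss='soft_l1',f_scale=1)
        g=least_squares(lambda a:np.hypot(q[:,0]-60*np.sin(a[0]),q[:,2]-50-60*np.cos(a[0]))-8,[np.arcsin(q[:,0].mean()/60)],loss='soft_l1',f_scale=1)
        print(n,len(q),'free x,z',f.x.round(1),'resid',np.abs(f.fun).mean().round(2),'constrained x',(60*np.sin(g.x[0])).round(1))
E
```

```text
wrist plate z 63.4
left 1021 free x,z [-13.8 108.5] resid 0.68 constrained x -13.7
middle 688 free x,z [ 27.9 103.1] resid 0.48 constrained x 27.9
right 580 free x,z [ 12.7 108.7] resid 0.77 constrained x 12.6
scene plate z 62.3
left 78 free x,z [-13.4 107.4] resid 1.39 constrained x -13.3
middle 85 free x,z [ 27.9 102. ] resid 1.27 constrained x 28.4
right 118 free x,z [ 12.4 107.2] resid 1.34 constrained x 13.1
top plate z 62.5
left 139 free x,z [-13.8 107.8] resid 0.95 constrained x -14.0
middle 128 free x,z [ 27.9 102.4] resid 0.84 constrained x 28.4
right 0
```

```bash
python3 -c "
from cell import arm
s=arm.observe();print(s['clock'],s['force'],s['dq'].round(3));print(arm.sign_off())"
```

```text
12.5667 [-0.56907788  0.04203357  0.4080068 ] [ 0.005 -0.003 -0.002 -0.001 -0.001 -0.001 -0.004]
the job is handed in; nothing more can be done
None
```

I set the left wheel to number 2 first, then the right wheel to number 3. In each case I gripped the thumb bar, rolled it along its arc and let go. I handed the job in at 12.6 s with the gripper clear above the box, at TCP height 0.17 m.

| Wheel | Final bar x from circle fits (mm) | Target x (mm) |
|---|---|---|
| Left | −13.3 to −14.0 (wrist, scene and top cameras) | −13.5 |
| Right | 12.4 to 13.1 (wrist and scene cameras) | 13.5 |
| Middle | about 28 | left as found |

- **Middle wheel:** the same top-view measurement gave 24.0 mm before and 24.1 mm after, so it did not move.
- **Disagreement on the right bar:** an earlier, rougher top-view estimate put it at 10.4 to 10.7 mm. That method counts pixels of the stem, and it read the middle bar about 4 mm short as well. I therefore trusted the fits and did not adjust the bar. The arm hid the right bar from the top camera in the final check.
- **Forces:** the readings I took after each move stayed below about 10 N.

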